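# Free the seized clamp knob and seat the mixing bowl

### The job

The clamp knob of the bench mixer has seized with dried dough and its locking plate bars the slide. Break the knob loose with a short firm twist counter-clockwise (seen from above) and turn it on freely a quarter turn, until the plate lies along the slide; only then slide the steel mixing bowl along its rails, its nose into the drive housing's bore, until you feel the sprung buffer inside push back with about 10 N, never more than 20. Let go gently so that the bowl stays resting against the buffer, and leave the other things alone.

Things in the scene. Friction and masses are not known exactly. Their poses are not given: they have to be found in the camera images.
- mixer: Fixed cream mixer bed, 220 x 390 mm. Origin at bench level under the slide's centre line, beside the knob. y axis: along the slide towards the drive housing; z up. Bed top at z = 20 mm. Two steel rails on it, 73 mm apart inside (x = -36.5 and 36.5 mm), 10 mm high, 7 mm wide, y = -155 to 70 mm. Knob axis at x = -80, y = 0 mm. Motor column at the end: x +-60, y 165 to 225 mm, top at z = 160 mm.
- clamp (a joint): Clamp knob's angle (rad): 0 locked as found, grows counter-clockwise from above, stop at 1.75; stays where left. Seized: it takes 0.2 to 0.5 N m at first, less and less up to about 0.6 rad, then turns freely. Grip it with 40 N or more for that twist, or push its bar ends. At 0 bar and locking plate point along the mixer's +x, across the slide, at 1.57 along its +y. The bowl can pass from about 1.2 on.
- clamp_grip (a point): Centre of the knob's black wing bar, on its axis, 82 mm above the bench; turns with the knob, x axis along the bar. The bar is 62 mm long, 14 mm thick, 26 mm high (69 to 95 mm above the bench), on a round 30 mm hub, over a flat cream boss 42 mm high. Below it, 44 to 50 mm above the bench, the steel locking plate, 18 mm wide, reaches 85 mm from the axis along the bar's +x and 13 mm along -x.
- bowl: Loose steel mixing bowl, about 0.5 kg: open tub 70 mm wide (x), 80 mm long (y), 45 mm high, on the bed between the rails with 1.5 mm play each side. Origin under its centre; y axis along the slide towards the housing. Rear 30 mm (y = -40 to -10 mm) solid, carrying the handle. In front a nose 26 mm wide, 30 mm long, 6 to 22 mm above its underside. Sliding it takes about 1.5 to 5 N.
- bowl_handle (a point): Middle of the bowl's upright round black handle, 20 mm in diameter, from the bowl's top face (45 mm above its underside) to 81 mm; the point lies 65 mm above the bowl's underside, 26 mm behind its centre (y = -26 mm).
- jar: Bystander: closed jar, 60 mm diameter, 85 mm tall; origin under its centre.
- weight: Bystander: brass weight, 44 mm diameter, 56 mm tall; origin under its centre.
- beaker: Bystander: white beaker, 64 mm diameter, 75 mm tall; origin under its centre.
- drive: Drive housing, a fixed cream block on the bed. Same origin and axes as the mixer: x = -48 to 68 mm, y = 68 to 170 mm, top at z = 95 mm. In its front, on the slide's centre line, the bore for the bowl's nose, 38 mm wide.
- bore_mouth (a point): Centre of the bore's mouth at the housing's front (y = 68 mm in the mixer's frame; y axis points into the bore). Somewhere 4 to 18 mm inside, unseen and set differently each time, the nose meets a sprung buffer (about 4 N per mm; solid after 6 mm of give): it has to be felt. The nose has 6 mm play sideways in the bore.
- bowl_nose (a point): Middle of the tip of the bowl's nose: 70 mm ahead of the bowl's centre (y = +70 mm), 14 mm above its underside. The nose passes under the closed locking plate, the tub does not.
Mind the look-alikes: they are no part of the job. What is shaped like the bowl but green or orange is not meant.

How it is judged:
On the way, in this order (a step that is already met when the one before it is completed fails the run):
1. the knob is broken loose and turned a quarter turn (past 1.35 rad), the bowl not yet moved by more than 15 mm (value of joint clamp above 1.35 rad and distance of bowl from where it was at the start of the episode below 0.015 m), for 0.2 s.
2. the bowl's nose, at least 3 mm inside the bore, is pressed against the buffer with at least 4 N (y of bowl_nose in the frame of bore_mouth above 0.003 m and contact force between bowl and drive above 4 N), for 0.2 s.
At the end, for the whole second after the job is handed in: The knob stands past 1.35 rad; the bowl lies flat on the bed, at rest, its nose at least 3 mm inside the bore and still resting against the buffer (at least 0.2 N) (value of joint clamp above 1.35 rad and y of bowl_nose in the frame of bore_mouth above 0.003 m and contact force between bowl and drive above 0.2 N and height (world z) of bowl below 0.023 m and angle between the z axis of bowl and the z axis of mixer, either way round below 0.05 rad and linear speed of bowl below 0.01 m/s); the robot touches nothing.
It fails at once if the bowl was pressed against the buffer or the housing with more than 20 N (contact force between bowl and drive above 20 N).
It fails at once if the bowl was shifted more than 15 mm before the knob was turned clear (below 1.2 rad) (value of joint clamp below 1.2 rad and distance of bowl from where it was at the start of the episode above 0.015 m).
It fails at once if a bystander was disturbed (moved more than 20 mm) (distance of any of jar, weight, beaker from where it was at the start of the episode above 0.02 m).
It also fails if it takes over 72 s, if anything falls off the work surface, if the arm or the gripper's body presses on something with over 40 N, if the wrist force passes 120 N, or if a joint passes its speed limit or range.

### The arm

A 7-joint arm with a two-finger parallel gripper is mounted at the origin on the work surface. World frame = base frame: x ahead of the robot, y to its left, z up, the work surface at z = 0. Lengths are in m, angles in rad, forces in N, time in s.
With the tool pointing down it reaches from about 0.425 to 0.925 m from the base axis. Payload 6.8 kg.
Tool frame: the origin (TCP) lies midway between the tips of the shut fingers; the grasp point (between the pads) lies 19 mm behind it; z points along the fingers, y is the line along which they close (so a half turn about z gives the same grasp; the last joint's range is limited). The gripper opens to 85 mm and grips with 20 to 120 N. Pads are 22 mm wide; open, the fingers measure 114 mm over their backs; the gripper's body (76 mm by 85 mm) begins 54 mm behind the grasp point. The pads swing forward as they close: fully open they stand 13 mm farther back than shut.
Start: joints at [-1.442, 0.477, 0.022, 1.555, -0.011, 1.109, -0.083], TCP at [0.158, 0.656, 0.231] pointing down, gripper open.
Joint ranges: [-2.96, 2.96], [-0.34, 2.1], [-1.41, 1.46], [0.24, 2.44], [-1.37, 4.51], [0.17, 1.92], [-2.96, 2.96]. Speed limits (rad/s): [2.39, 2.39, 3.14, 3.14, 3.14, 3.14, 3.14].

### API

Orientations are given as a rotation vector (axis times angle).
In Python, from bench import r gives the robot as it stands.
- The arm moves only by the tool servo_tool, never from a script. Its arguments are lists of equal length, an entry for each row: "turn": the turn, a rotation vector about the world's x, y, z in units of 5 degrees (1.0 is 5 degrees), a list of three; "slide": the shift along the world's x, y, z in units of 30 mm (1.0 is 30 mm), a list of three; "hand": the opening, from 0 (shut) to 1 (fully open). In form: {"turn": [[rx, ry, rz], ...], "slide": [[dx, dy, dz], ...], "hand": [hand, ...]}. A call has 1 to 8 rows; each row is the pose to reach, as a shift and turn from the pose commanded when the call began; what a row does not reach only later rows make up. A row lasts 1/8 s, in which the tool goes at most 62.5 mm and 10.7 degrees, less where a joint would pass 70% of its speed; a pose out of reach is approached as far as the arm can. A call with a gripper value outside its range is refused whole. The fingers move at their own pace and stop on an object; "squeeze" is the grip in N (left out, the last holds). Time passes only in rows, so rows that repeat a pose let the fingers close. It gives the time, the measured TCP pose, the force, the opening and the grip force at its end, in the units of the state.
- r.get_obs(): the state, without advancing time (a new reading comes with each control period).
- r.grab_frame(name): name is "scene" or "top" or "wrist"; returns (picture, depth): 480x640x3 uint8, red, green, blue; 480x640 float32, m along the optical axis (not along the pixel's ray), 0 where there is no reading.
- r.get_calibration(name): a dict with "fovy" (degrees; the focal length in pixels is half the picture's height over the tangent of half this angle, whatever the lens; pixels are square), "cx", "cy" (the principal point, pixels), "k1" (the pictures are not rectified: a ray, as slopes to the right and down, at radius r is drawn at 1 + k1 r^2 times it, then the intrinsics apply), "R" (3x3) and "t" (3): a world point X has camera coordinates R X + t. Camera axes: x right, y down, z forward; pixel columns grow to the right and rows downward; lengths in m; the calibration is good to about 2 mm. A picture is of the moment at which its call begins: read the wrist's pose just before it. get_calibration takes no time and is no camera call; for the wrist camera it gives the pose at the moment of the call.
- r.hand_in(): hands the job in; it is judged then, once.
The state is a dict: "clock": time; "joints": joint angles; "qvel": joint speeds; "tau": joint torques, N m; "tcp_pos": TCP position; "orientation": TCP orientation; "contact_force": force on the tool from outside, world axes, zero at the start; "moment": the same for the moment, N m; "grip_width": finger opening in m; "gripper_force": force on a finger pad.
Only numpy, scipy, OpenCV 4.12 (cv2) and the standard library are available. Lean on these libraries where they do the work, as an engineer would, in place of code of your own. Each camera call takes 0.05 s, during which the arm holds its last target. There are 200 camera calls.

## Working session

There is one attempt and no reset: what is moved stays moved. The work goes in short steps, Python scripts to look and compute and a tool call to move; the robot and the scene stay as the last step left them, time stands still between calls to the robot, and variables do not carry over. Pictures are saved under pics/ and viewed, at most 10 in all, crops included, and the job is handed in when it is done.

Besides the shell and the picture viewer there is one more tool, called after "Request:" as name(argument=value, ...) on one line, values as JSON. servo_tool: Moves the arm, as the interface text tells. Its arguments: {"type":"object","properties":{"turn":{"type":"array"},"slide":{"type":"array"},"hand":{"type":"array"},"squeeze":{"type":"number"}},"required":["turn","slide","hand"]}

```bash
mkdir -p pics; ls; cat > h.py <<'E'
import numpy as np, cv2
from bench import r
def grab(n):
    c=r.get_calibration(n); im,d=r.grab_frame(n); return im,d,c
def pts(d,c):
    h,w=d.shape; f=h/2/np.tan(np.radians(c['fovy'])/2)
    K=np.array([[f,0,c['cx']],[0,f,c['cy']],[0,0,1]])
    u,v=np.meshgrid(np.arange(w),np.arange(h))
    p=cv2.undistortPoints(np.stack([u,v],-1).reshape(-1,1,2).astype(np.float64),K,np.array([c['k1'],0,0,0,0.])).reshape(h,w,2)
    X=np.dstack([p*d[...,None],d])
    return (X-np.array(c['t']))@np.array(c['R'])   # world
E
python3 - <<'E'
from h import *
o=r.get_obs(); print({k:np.round(v,3) for k,v in o.items()})
for n in ['scene','top']:
    im,d,c=grab(n); cv2.imwrite(f'pics/{n}0.png',im[...,::-1]); np.savez(f'{n}0.npz',im=im,d=d,P=pts(d,c)); print(n,{k:np.round(v,3) for k,v in c.items()})
E
```

```text
pics
{'clock': np.float64(0.0), 'joints': array([-1.442,  0.478,  0.022,  1.556, -0.012,  1.109, -0.083]), 'qvel': array([-0.   , -0.   ,  0.   , -0.001, -0.001, -0.   , -0.001]), 'tau': array([ 0.0000e+00, -5.9645e+01,  1.6080e+00, -2.8118e+01,  1.3000e-02,
        9.0000e-03,  0.0000e+00]), 'tcp_pos': array([0.158, 0.656, 0.23 ]), 'orientation': array([-3.710e-01, -3.119e+00,  3.000e-03]), 'contact_force': array([-0.226, -0.197,  0.734]), 'moment': array([ 0.004, -0.002, -0.08 ]), 'gripper_force': np.float64(0.0), 'grip_width': np.float64(0.086)}
scene {'fovy': np.float64(47.811), 'cx': np.float64(313.935), 'cy': np.float64(234.258), 'k1': np.float64(-0.098), 'R': array([[ 0.697,  0.717,  0.003],
       [ 0.574, -0.555, -0.601],
       [-0.429,  0.421, -0.799]]), 't': array([-0.354, -0.332,  1.399])}
top {'fovy': np.float64(46.312), 'cx': np.float64(327.955), 'cy': np.float64(243.197), 'k1': np.float64(-0.134), 'R': array([[ 0.004, -1.   ,  0.02 ],
       [-0.993, -0.006, -0.117],
       [ 0.117, -0.02 , -0.993]]), 't': array([-0.098,  0.585,  0.969])}
```

View pics/scene0.png

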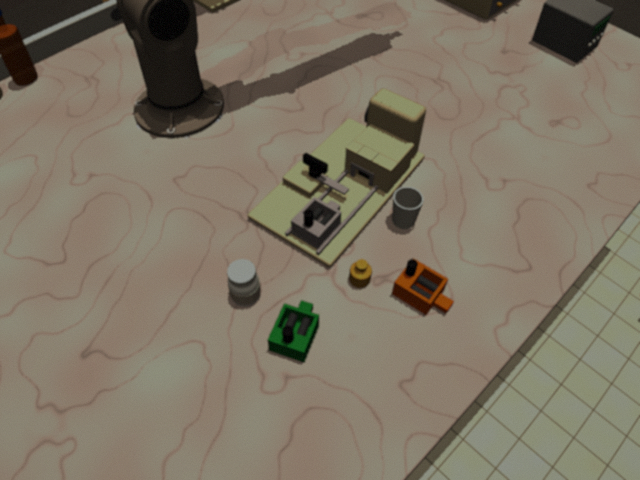

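View pics/top0.png

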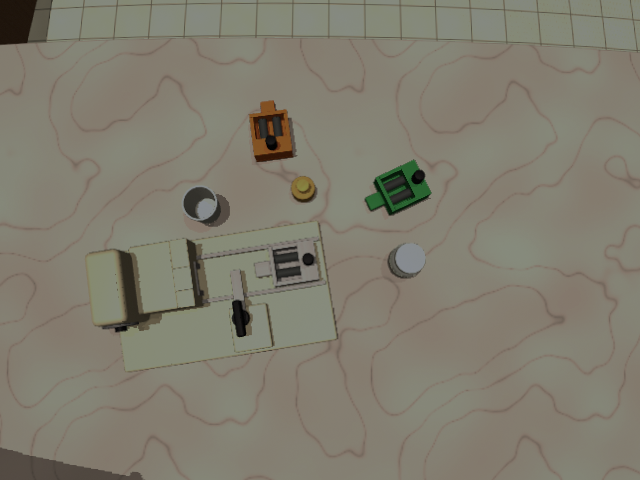

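The views show three bowl-shaped things: the steel one on the rails (top 295,263; scene 317,223), the green one (top 403,188) and the orange one (top 271,135). I choose the steel one. The knob's black bar is at top (240,318), and the housing is at (165,275). The bystanders are the beaker (201,205), the weight (303,188) and the jar (407,260).

```bash
python3 - <<'E'
from h import *
for n,boxes in [('top',dict(bar=(225,290,255,345),han=(298,245,320,275))),('scene',dict(bar=(295,145,332,182),han=(298,200,318,230)))]:
    z=np.load(n+'0.npz'); im,d,P=z['im'].astype(int),z['d'],z['P']
    H=P[...,2]; g=im.max(2)
    for k,(a,b,c,e) in boxes.items():
        m=np.zeros(g.shape,bool); m[b:e,a:c]=1
        m&=(g<50)&(d>0)&(H>(.086 if k=='bar' else .09))
        q=P[m]; print(n,k,m.sum(),q.mean(0).round(4) if len(q) else '', q.min(0).round(4) if len(q) else '', q.max(0).round(4) if len(q) else '')
        if len(q)>5:
            r_=cv2.minAreaRect((q[:,:2]*1000).astype(np.float32)); print('  rect mm',np.round(r_[0],1),np.round(r_[1],1),round(r_[2],1))
    # mixer bed by height & housing top
    for k,lo,hi in [('bed',.012,.027),('house',.088,.102)]:
        sat=(im[...,1]>im[...,2]*1.12)
        m=(d>0)&(H>lo)&(H<hi)&(P[...,0]>.3)&(P[...,0]<.85)&(abs(P[...,1])<.5)&(g>90)&sat
        nn,lab,st,_=cv2.connectedComponentsWithStats(cv2.morphologyEx(m.astype(np.uint8),cv2.MORPH_OPEN,np.ones((3,3)))); 
        i=1+st[1:,4].argmax(); q=P[lab==i]
        q=P[m] if k=='bed' else q
        R=cv2.minAreaRect((q[:,:2]*1000).astype(np.float32)); print(n,k,len(q),st[i],'z',np.median(q[:,2]).round(4),np.round(R[0],1),np.round(R[1],1),round(R[2],1))
z=np.load('top0.npz'); im=z['im'][200:380,75:345]; cv2.imwrite('pics/c1.png',cv2.convertScaleAbs(cv2.resize(im[...,::-1],None,fx=2.9,fy=2.9,interpolation=cv2.INTER_CUBIC),alpha=1.4))
E
```

```text
top bar 309 [0.4522 0.0551 0.0933] [0.4223 0.0453 0.087 ] [0.4821 0.0666 0.0988]
  rect mm [452.   55.8] [60.8 14.5] 9.0
top han 98 [ 0.5514 -0.0594  0.0994] [ 0.5426 -0.067   0.0956] [ 0.5614 -0.0519  0.1033]
  rect mm [552.  -59.4] [18.7 15. ] 0.4
top bed 13554 [ 119  300  142   72 5717] z 0.0191 [520.9  46.2] [417.5 546.4] 48.5
top house 3764 [ 129  239   66   74 3764] z 0.0941 [521.6 186.9] [115. 101.] 9.5
scene bar 167 [0.4558 0.0527 0.0934] [0.4261 0.0431 0.0861] [0.4839 0.0639 0.0987]
  rect mm [455.   52.7] [59.1 13.6] 10.2
scene han 82 [ 0.5553 -0.0619  0.0991] [ 0.5443 -0.0704  0.0901] [ 0.5626 -0.0517  0.1043]
  rect mm [553.8 -60.7] [15.7 19.7] 46.1
scene bed 6020 [ 248  182   68   74 1872] z 0.0205 [528.5  63.4] [401.7 546. ] 46.0
scene house 1608 [ 347  126   66   45 1608] z 0.0958 [522.2 184.6] [116.  100.9] 10.1
```

View pics/c1.png

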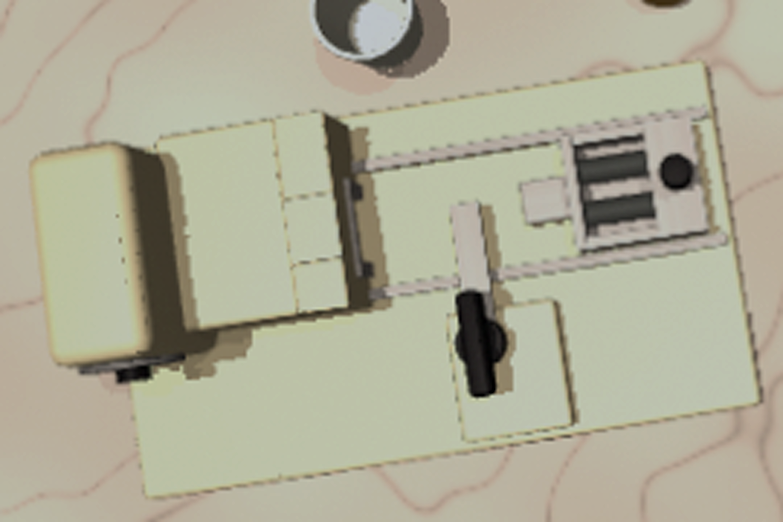

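The crop confirms the steel bowl on its rails, with its nose at crop (545,200) and its handle at (676,170). The closed plate runs across the slide at (470,240). The geometry agrees: the yaw is about 9.6°, the knob is at (0.453, 0.054), the handle is 128 mm behind the origin on the centre line, and the bar and housing sizes match. Next I move above the knob, bowing outward for reach.

Request:
servo_tool(turn=[[0,0,-2],[0,0,-4],[0,0,-6],[0,0,-8],[0,0,-10],[0,0,-12],[0,0,-14],[0,0,-15.7]], slide=[[0.8,-1,0],[1.7,-2.1,0],[2.5,-3.2,0],[3.4,-4.3,0],[4.2,-5.4,0],[5,-6.4,0],[5.9,-7.5,0],[6.7,-8.5,0]], hand=[1,1,1,1,1,1,1,1])

```text
clock: 1.1
tcp_pos: [0.3601, 0.3996, 0.2311]
orientation: [2.267, 2.175, -0.001]
contact_force: [0.5, 0.4, 0.3]
grip_width: 0.0855
gripper_force: 0.0
```

Request:
servo_tool(turn=[[0,0,-2],[0,0,-4],[0,0,-6],[0,0,-8],[0,0,-10],[0,0,-12],[0,0,-14],[0,0,-15.7]], slide=[[0.4,-1.5,0],[0.8,-3,0],[1.2,-4.5,0],[1.6,-6,0],[2,-7.5,0],[2.4,-9,0],[2.8,-10.4,0],[3.1,-11.5,0]], hand=[1,1,1,1,1,1,1,1])

```text
clock: 2.1
tcp_pos: [0.4523, 0.0543, 0.2313]
orientation: [-3.132, -0.248, 0.0]
contact_force: [1.4, 1.6, 0.3]
grip_width: 0.0851
gripper_force: 0.0
```

```bash
python3 - <<'E'
from h import *
im,d,c=grab('wrist'); P=pts(d,c); H=P[...,2]; g=im.max(2)
cv2.imwrite('pics/w1.png',im[...,::-1])
m=(d>0)&(g<60)&(H>.085)&(H<.105)&(np.hypot(P[...,0]-.453,P[...,1]-.054)<.045)
q=P[m]; R=cv2.minAreaRect((q[:,:2]*1000).astype(np.float32)); print(m.sum(),np.median(q[:,2]),R, q.mean(0))
E
```

```text
1607 0.09452185790640387 ((451.2280578613281, 55.47504425048828), (60.6409912109375, 13.756645202636719), 9.251009941101074) [0.45263768 0.05551591 0.09425729]
```

View pics/w1.png

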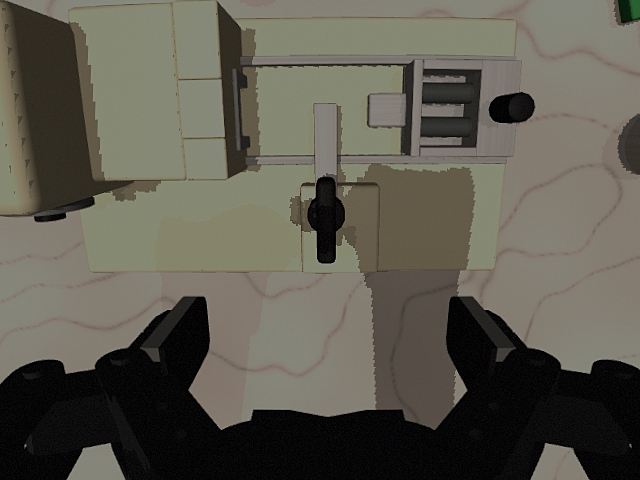

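The wrist view shows the bar at (326,215), centred between the open fingers, at z 0.0945 and (0.452, 0.055), size 61×14. Next I go down and grip.

Request:
servo_tool(turn=[[0,0,0.1],[0,0,0.1],[0,0,0.1],[0,0,0.1],[0,0,0.1],[0,0,0.1]], slide=[[0,0,-1],[0,0,-2],[0,0,-3],[0,0,-4],[0,0,-4.8],[0,0,-5.2]], hand=[1,1,1,1,1,1])

```text
clock: 2.9
tcp_pos: [0.4515, 0.0561, 0.0741]
orientation: [3.129, 0.273, -0.003]
contact_force: [0.6, 0.3, -0.6]
grip_width: 0.0857
gripper_force: 0.0
```

Request:
servo_tool(turn=[[0,0,0],[0,0,0],[0,0,0],[0,0,0],[0,0,0],[0,0,0],[0,0,0],[0,0,0]], slide=[[0,0,0],[0,0,0],[0,0,0],[0,0,0],[0,0,0],[0,0,0],[0,0,0],[0,0,0]], hand=[0.5,0.3,0.1,0,0,0,0,0], squeeze=70)

```text
clock: 3.9
tcp_pos: [0.4529, 0.0558, 0.0761]
orientation: [-3.13, -0.271, -0.002]
contact_force: [-1.2, -1.0, 8.3]
grip_width: 0.0122
gripper_force: 69.6
```

Request:
servo_tool(turn=[[0,0,1.5],[0,0,3],[0,0,4.5],[0,0,6],[0,0,7.5],[0,0,9],[0,0,9]], slide=[[0,0,0.05],[0,0,0.05],[0,0,0.05],[0,0,0.05],[0,0,0.05],[0,0,0.05],[0,0,0.05]], hand=[0,0,0,0,0,0,0])

```text
clock: 4.78
tcp_pos: [0.4522, 0.0567, 0.0763]
orientation: [-2.788, -1.448, -0.0]
contact_force: [3.9, 4.9, -16.2]
grip_width: 0.0124
gripper_force: 70.5
```

Request:
servo_tool(turn=[[0,0,1.5],[0,0,3],[0,0,4.5],[0,0,6],[0,0,7.5],[0,0,9],[0,0,9.3],[0,0,9.3]], slide=[[0,0,0],[0,0,0],[0,0,0],[0,0,0],[0,0,0],[0,0,0],[0,0,0],[0,0,0]], hand=[0,0,0,0,0,0,0,0])

```text
clock: 5.78
tcp_pos: [0.451, 0.0569, 0.0763]
orientation: [-1.991, -2.427, 0.002]
contact_force: [-0.7, 4.4, -10.6]
grip_width: 0.0123
gripper_force: 71.2
```

Request:
servo_tool(turn=[[0,0,0],[0,0,0],[0,0,0],[0,0,0],[0,0,0],[0,0,0],[0,0,0],[0,0,0]], slide=[[0,0,0],[0,0,0],[0,0,0],[0,0,0],[0,0,1.3],[0,0,2.7],[0,0,4],[0,0,4.7]], hand=[0.5,0.6,0.6,0.6,0.6,0.6,0.6,0.6])

```text
clock: 6.78
tcp_pos: [0.4531, 0.0562, 0.22]
orientation: [1.989, 2.43, 0.004]
contact_force: [0.6, -0.4, -0.3]
grip_width: 0.0512
gripper_force: 0.0
```

```bash
python3 - <<'E'
from h import *
im,d,c=grab('top'); P=pts(d,c); cv2.imwrite('pics/t2.png',im[200:380,75:345,::-1])
im,d,c=grab('wrist'); P=pts(d,c); H=P[...,2]; g=im.max(2)
cv2.imwrite('pics/w2.png',im[...,::-1])
m=(d>0)&(g<60)&(H>.085)&(H<.105)&(np.hypot(P[...,0]-.453,P[...,1]-.054)<.045)
q=P[m]; print(m.sum(),cv2.minAreaRect((q[:,:2]*1000).astype(np.float32)), q.mean(0))
E
```

```text
1706 ((450.2950134277344, 55.985904693603516), (14.018677711486816, 60.735103607177734), 11.526432991027832) [0.45000749 0.05760258 0.09420898]
```

View pics/w2.png

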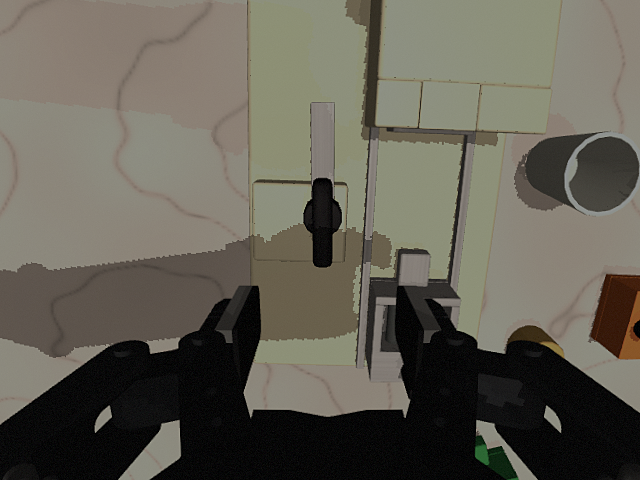

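The bar now stands at 101.5° and the plate lies along the slide (w2: bar at 322,215, plate up to 322,105). The knob has turned about 1.6 rad and the bowl is in place.

I will push low on the bowl's rear face with shut fingers, so it cannot tip and nothing forces it sideways. First I move behind it.

Request:
servo_tool(turn=[[0,0,-0.35],[0,0,-0.35],[0,0,-0.35],[0,0,-0.35],[0,0,-0.35],[0,0,-0.35]], slide=[[0.7,-1,0],[1.4,-2,0],[2.1,-3,0],[2.8,-4,0],[3.55,-5.15,0],[3.55,-5.15,0]], hand=[0.4,0.2,0,0,0,0], squeeze=40)

```text
clock: 7.62
tcp_pos: [0.5591, -0.1017, 0.2165]
orientation: [2.032, 2.396, -0.004]
contact_force: [-0.9, 0.7, -0.5]
grip_width: 0.0
gripper_force: 0.0
```

Request:
servo_tool(turn=[[0,0,0],[0,0,0],[0,0,0],[0,0,0],[0,0,0],[0,0,0],[0,0,0],[0,0,0]], slide=[[0,0,-1],[0,0,-2],[0,0,-3],[0,0,-4],[0,0,-5],[0,0,-5.7],[0,0,-5.95],[0,0,-5.95]], hand=[0,0,0,0,0,0,0,0])

```text
clock: 8.62
tcp_pos: [0.5583, -0.0979, 0.0389]
orientation: [-2.025, -2.4, 0.001]
contact_force: [-0.3, -0.6, 0.8]
grip_width: 0.0001
gripper_force: 0.0
```

```bash
python3 - <<'E'
from h import *
o=r.get_obs(); print(o['tcp_pos'],o['orientation'],o['contact_force'])
im,d,c=grab('scene'); cv2.imwrite('pics/s3.png',cv2.resize(im[90:270,230:470,::-1],None,fx=3,fy=3,interpolation=cv2.INTER_CUBIC))
E
```

```text
[ 0.5582561  -0.09786579  0.03887181] [-2.02496901e+00 -2.40042319e+00  1.03551412e-03] [-0.32961691 -0.5603733   0.80753534]
```

View pics/s3.png

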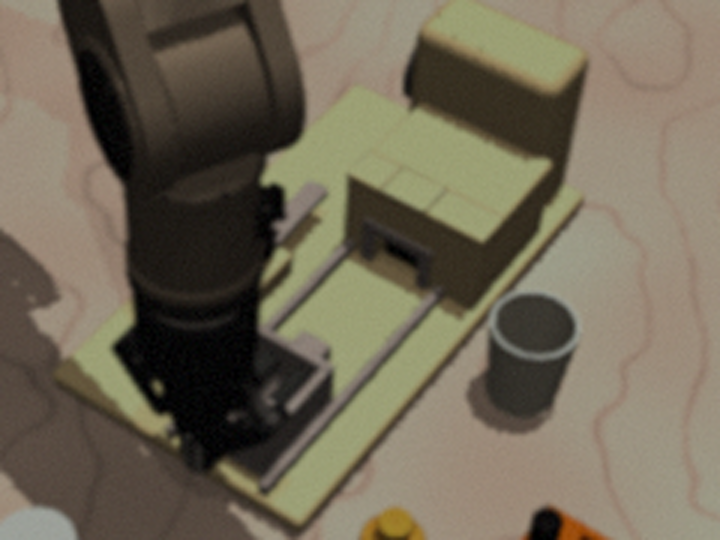

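The scene shows the shut gripper behind the steel bowl (s3: gripper at 200,440, bowl at 300,390), with the rails clear up to the bore. Push along (-0.167, 0.986).

Request:
servo_tool(turn=[[0,0,0],[0,0,0],[0,0,0],[0,0,0],[0,0,0],[0,0,0],[0,0,0],[0,0,0]], slide=[[-0.03,0.18,0],[-0.08,0.45,0],[-0.13,0.8,0],[-0.2,1.18,0],[-0.27,1.58,0],[-0.34,2,0],[-0.41,2.4,0],[-0.45,2.63,0]], hand=[0,0,0,0,0,0,0,0])

```text
clock: 9.68
tcp_pos: [0.546, -0.0197, 0.04]
orientation: [2.025, 2.399, 0.001]
contact_force: [1.0, -5.4, 3.3]
grip_width: -0.0002
gripper_force: 2.9
```

```bash
cat > look.py <<'E'
from h import *
import sys
o=r.get_obs(); p=o['tcp_pos']; ex=np.array([.986,.167]); ey=np.array([-.167,.986]); O=np.array([.5316,.0667])
im,d,c=grab('scene'); P=pts(d,c); im2,d2,c2=grab('top'); P2=pts(d2,c2)
cv2.imwrite(f'pics/s{sys.argv[1]}.png',cv2.resize(im[90:270,230:470,::-1],None,fx=3,fy=3,interpolation=cv2.INTER_CUBIC))
print('tcp mix',ex@(p[:2]-O),ey@(p[:2]-O),'F along',ey@o['contact_force'][:2],o['contact_force'])
for I,Q in ((im,P),(im2,P2)):
    g=I.max(2).astype(int); s=g-I.min(2)
    mx=(Q[...,:2]-O)@ex; my=(Q[...,:2]-O)@ey
    m=(abs(mx)<9)&(my>-125)&(my<64)&(Q[...,2]>.036)&(Q[...,2]<.047)
    t=(abs(mx)<34)&(my>-125)&(my<64)&(Q[...,2]>.055)&(Q[...,2]<.071)
    print('nose tip y',np.percentile(my[m],98) if m.any() else None,m.sum(),'tub front y',np.percentile(my[t],98) if t.any() else None,t.sum())
E
python3 look.py 4
```

```text
tcp mix -0.00021663179031859543 -0.08755594332180955 F along -5.521828792894047 [ 1.01234992 -5.42876912  3.29961412]
nose tip y 0.8970355009526892 3617 tub front y 0.9087030754982669 3401
nose tip y 0.06883055657921085 2035 tub front y 0.16854081190179676 593
```

```bash
sed -i 's/(abs(mx)<9)&(my>-125)&(my<64)/(abs(mx)<.009)\&(my>-.1)\&(my<.066)/; s/(abs(mx)<34)&(my>-125)&(my<64)/(abs(mx)<.033)\&(my>-.1)\&(my<.064)/' look.py; python3 look.py 5
```

```text
tcp mix -0.00026679860706366095 -0.08658061676069935 F along -1.1162479354792967 [ 0.66144911 -1.02006687  1.04551733]
nose tip y 0.03453724062841738 52 tub front y 0.004328462453375491 223
nose tip y None 0 tub front y None 0
```

The nose tip is at y≈34.5 mm, 33.5 mm short of the mouth. I advance 33 mm and then feel my way in.

Request:
servo_tool(turn=[[0,0,0],[0,0,0],[0,0,0],[0,0,0],[0,0,0],[0,0,0],[0,0,0],[0,0,0]], slide=[[-0.03,0.15,0],[-0.055,0.33,0],[-0.08,0.5,0],[-0.115,0.68,0],[-0.14,0.84,0],[-0.165,0.97,0],[-0.18,1.05,0],[-0.185,1.09,0]], hand=[0,0,0,0,0,0,0,0])

```text
clock: 10.88
tcp_pos: [0.5399, 0.0121, 0.0395]
orientation: [2.027, 2.399, -0.001]
contact_force: [1.0, -5.8, 3.4]
grip_width: -0.0003
gripper_force: 2.9
```

Request:
servo_tool(turn=[[0,0,0],[0,0,0],[0,0,0]], slide=[[-0.006,0.035,0],[-0.012,0.07,0],[-0.018,0.1,0]], hand=[0,0,0])

```text
clock: 11.25
tcp_pos: [0.5394, 0.0149, 0.0395]
orientation: [2.027, 2.399, -0.001]
contact_force: [0.3, -6.4, 2.3]
grip_width: 0.0
gripper_force: 2.9
```

Request:
servo_tool(turn=[[0,0,0],[0,0,0],[0,0,0]], slide=[[-0.006,0.033,0],[-0.012,0.066,0],[-0.017,0.1,0]], hand=[0,0,0])

```text
clock: 11.62
tcp_pos: [0.5389, 0.0179, 0.0395]
orientation: [2.027, 2.398, -0.001]
contact_force: [1.8, -6.1, 3.3]
grip_width: -0.0002
gripper_force: 3.0
```

Request:
servo_tool(turn=[[0,0,0],[0,0,0]], slide=[[-0.006,0.033,0],[-0.011,0.066,0]], hand=[0,0])

```text
clock: 11.88
tcp_pos: [0.5386, 0.0199, 0.0395]
orientation: [2.027, 2.399, -0.001]
contact_force: [0.2, -5.2, 3.3]
grip_width: 0.0
gripper_force: 3.0
```

Request:
servo_tool(turn=[[0,0,0],[0,0,0]], slide=[[-0.006,0.033,0],[-0.011,0.066,0]], hand=[0,0])

```text
clock: 12.12
tcp_pos: [0.5382, 0.0218, 0.0395]
orientation: [2.027, 2.399, -0.001]
contact_force: [1.3, -5.3, 2.5]
grip_width: 0.0002
gripper_force: 3.0
```

Request:
servo_tool(turn=[[0,0,0],[0,0,0]], slide=[[-0.006,0.025,0],[-0.008,0.05,0]], hand=[0,0])

```text
clock: 12.38
tcp_pos: [0.538, 0.0233, 0.0395]
orientation: [2.027, 2.398, -0.001]
contact_force: [0.7, -5.5, 3.2]
grip_width: 0.0001
gripper_force: 3.0
```

Request:
servo_tool(turn=[[0,0,0],[0,0,0]], slide=[[-0.006,0.025,0],[-0.01,0.055,0]], hand=[0,0])

```text
clock: 12.62
tcp_pos: [0.5377, 0.0246, 0.0395]
orientation: [2.027, 2.398, -0.001]
contact_force: [1.2, -8.3, 3.7]
grip_width: -0.0003
gripper_force: 3.8
```

Request:
servo_tool(turn=[[0,0,0],[0,0,0]], slide=[[-0.004,0.025,0],[-0.008,0.045,0]], hand=[0,0])

```text
clock: 12.88
tcp_pos: [0.5376, 0.0251, 0.0395]
orientation: [2.027, 2.397, -0.002]
contact_force: [1.5, -9.2, 2.5]
grip_width: -0.0001
gripper_force: 4.7
```

Buffer felt: the force rose from 5.5 to 9.2 N.

Request:
servo_tool(turn=[[0,0,0],[0,0,0],[0,0,0]], slide=[[-0.005,0.03,0],[-0.01,0.06,0],[-0.01,0.06,0]], hand=[0,0,0])

```text
clock: 13.25
tcp_pos: [0.5374, 0.026, 0.0395]
orientation: [2.028, 2.395, -0.003]
contact_force: [1.1, -10.6, 2.5]
grip_width: 0.0
gripper_force: 5.6
```

Request:
servo_tool(turn=[[0,0,0],[0,0,0],[0,0,0]], slide=[[-0.005,0.03,0],[-0.008,0.05,0],[-0.008,0.05,0]], hand=[0,0,0])

```text
clock: 13.62
tcp_pos: [0.5372, 0.0265, 0.0395]
orientation: [2.028, 2.394, -0.004]
contact_force: [2.5, -13.4, 2.7]
grip_width: 0.0
gripper_force: 6.7
```

Request:
servo_tool(turn=[[0,0,0],[0,0,0],[0,0,0],[0,0,0]], slide=[[-0.004,0.02,0],[-0.007,0.04,0],[-0.007,0.04,0],[-0.007,0.04,0]], hand=[0,0,0,0])

```text
clock: 14.12
tcp_pos: [0.5371, 0.0271, 0.0395]
orientation: [2.029, 2.393, -0.004]
contact_force: [3.0, -14.2, 2.0]
grip_width: 0.0001
gripper_force: 7.5
```

That puts about 9 N on the buffer. Now a slow retreat, about 1 mm per row.

Request:
servo_tool(turn=[[0,0,0],[0,0,0],[0,0,0],[0,0,0],[0,0,0],[0,0,0],[0,0,0],[0,0,0]], slide=[[0.004,-0.025,0],[0.008,-0.05,0],[0.013,-0.075,0],[0.017,-0.1,0],[0.021,-0.125,0],[0.025,-0.15,0],[0.03,-0.175,0],[0.034,-0.2,0]], hand=[0,0,0,0,0,0,0,0])

```text
clock: 15.12
tcp_pos: [0.5375, 0.0264, 0.0392]
orientation: [-2.026, -2.401, -0.0]
contact_force: [0.3, -3.6, 2.9]
grip_width: 0.0
gripper_force: 1.5
```

Request:
servo_tool(turn=[[0,0,0],[0,0,0],[0,0,0],[0,0,0],[0,0,0],[0,0,0],[0,0,0],[0,0,0]], slide=[[0.004,-0.025,0],[0.008,-0.05,0],[0.013,-0.075,0],[0.017,-0.1,0],[0.021,-0.125,0],[0.025,-0.15,0],[0.03,-0.175,0],[0.034,-0.2,0]], hand=[0,0,0,0,0,0,0,0])

```text
clock: 16.12
tcp_pos: [0.5386, 0.0202, 0.0393]
orientation: [2.026, 2.401, 0.0]
contact_force: [-0.2, 0.3, 0.8]
grip_width: 0.0001
gripper_force: 0.0
```

Request:
servo_tool(turn=[[0,0,0],[0,0,0],[0,0,0],[0,0,0],[0,0,0],[0,0,0],[0,0,0],[0,0,0]], slide=[[0.05,-0.3,0],[0.15,-0.9,0],[0.25,-1.5,0],[0.4,-2.4,0.3],[0.5,-3,1.3],[0.5,-3,2.6],[0.5,-3,3.9],[0.5,-3,4.5]], hand=[0,0,0,0,0,0,0,0])

```text
clock: 17.12
tcp_pos: [0.5545, -0.0715, 0.1764]
orientation: [2.027, 2.397, 0.003]
contact_force: [0.3, -0.0, 0.5]
grip_width: -0.0003
gripper_force: 0.0
```

```bash
python3 look.py 6; python3 - <<'E'
from h import *
o=r.get_obs(); print(o['clock'],o['contact_force'])
im,d,c=grab('wrist'); P=pts(d,c); g=im.max(2); cv2.imwrite('pics/w6.png',im[...,::-1])
ex=np.array([.986,.167]); ey=np.array([-.167,.986]); O=np.array([.5316,.0667])
mx=(P[...,:2]-O)@ex; my=(P[...,:2]-O)@ey
m=(d>0)&(g<60)&(P[...,2]>.09)&(abs(mx)<.02)&(abs(my+.05)<.06); print('handle',mx[m].mean(),my[m].mean(),m.sum())
t=(abs(mx)<.033)&(my>-.09)&(my<.06)&(P[...,2]>.058)&(P[...,2]<.07); print('tub y',np.percentile(my[t],[2,98]),np.median(P[...,2][t]))
m=(d>0)&(g<60)&(P[...,2]>.085)&(P[...,2]<.105)&(np.hypot(P[...,0]-.453,P[...,1]-.054)<.045); q=P[m]; print(cv2.minAreaRect((q[:,:2]*1000).astype(np.float32)))
E
```

```text
tcp mix -0.000515800744802388 -0.14004718403935998 F along -0.0861168855248487 [ 0.32671296 -0.03200388  0.54332196]
nose tip y 0.04340089445060711 51 tub front y 0.04829219998564877 586
nose tip y 0.06544445036289405 103 tub front y 0.04911632751492901 693
17.225 [-0.15334083 -0.8014214   0.81476424]
handle -0.0024541838088231478 -0.019555472615528535 1202
tub y [-0.03139163 -0.00223751] 0.06507977641379037
((455.1183776855469, 35.52778625488281), (14.26677131652832, 21.781055450439453), 11.68867015838623)
```

View pics/w6.png

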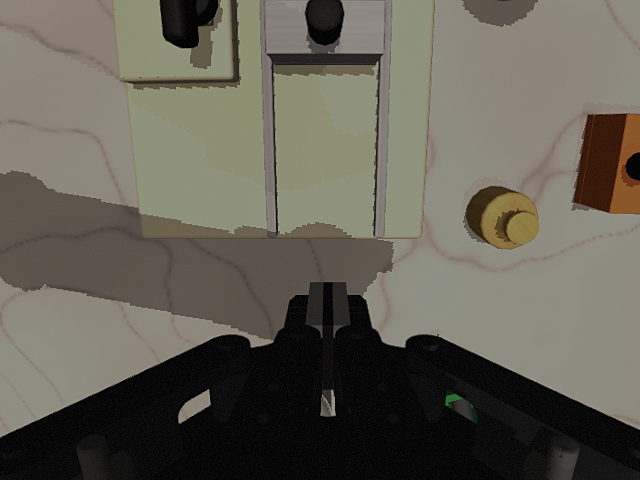

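The bowl's rear face is at −31 mm, so the nose is about 10.5 mm inside the bore, past the first buffer contact at about 10 mm. Friction of about 5 N holds the spring compressed. The top face is flat at z 0.065, the knob is still at 101.7°, and the arm is clear (w6: handle at 325,20; gripper well behind). Handing in.

```bash
python3 -c "
from bench import r; print(r.hand_in())"
```

```text
the job is handed in; nothing more can be done
None
```

The job is handed in, though the interface gave no verdict: the knob was broken loose and turned about 1.6 rad, and the bowl was then pressed to about 9 N on the buffer (estimated) and left about 10.5 mm inside the bore, apparently still resting against it, with the arm clear.

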